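# Set the stop screw of the print press to the setting block

### The job

Take the driver out of its wooden rest, put its blade into the slot of the stop screw on the grey stand, and screw the stop down (clockwise) until the setting block beneath it just drags: it can still be drawn to and fro by its handle, but with a light, definite extra drag, neither loose nor clamped. Leave the block lying flat with its broad head under the screw at that setting; the driver may stay standing in the screw.

Things in the scene. Friction and masses are not known exactly. Their poses are not given: they have to be found in the camera images.
- stand: Fixed grey C-shaped stand. Origin on the worktop straight below the screw axis, z up. Its column (x 91 to 133 mm) and base plate stand behind, on +x; an arm at 78 to 110 mm height reaches forward to a boss, 54 x 54 mm, top at z = 110 mm. The setting block lies on the worktop and touches the stand only at the screw's foot.
- well (a point): Centre of the mouth of the round well in the boss top, on the screw axis, 110 mm above the worktop: 22.5 mm bore, chamfered mouth, 10 mm deep. The screw head lies at its bottom.
- slot (a point): Middle of the screw head's top, at the bottom of the well (z = 100 mm); turns with the screw but does not rise or sink. x axis along the slot, a straight-sided pocket 22.5 mm long, 7.5 mm wide, 16 mm deep; z up. Clockwise from above lowers the stop, 10 mm a full turn; it can be turned both ways and stays where left (friction 0.04 N m).
- boss_under (a point): Centre of the boss's underside, on the screw axis, 58 mm above the worktop (fixed). The screw's foot, a disc 24 mm across, hangs below it, at the start 2 to 6.6 mm above the block (hidden, differs each time). The foot is sprung: 2 N/mm, 6 mm travel, so after touching each further millimetre presses the block 2 N harder.
- driver_grip (a point): Centre of the driver's black six-sided handle (36 mm across flats, 70 mm long), 91 mm above the blade's tip. z up along the driver, x along the blade's width. One pair of flats faces +y and -y, the others are 60 degrees round. Driver 126 mm long, 0.18 kg; starts upright in its rest. With the blade fully in the slot this point is at z = 175 mm.
- driver_tip (a point): Middle of the tip of the driver's flat blade, 20 mm wide (along x), 5 mm thick (along y), 16 mm long; above it a round steel shank 20 mm across and 40 mm long, then the handle.
- rest: Fixed wooden block 70 x 70 x 60 mm, left or right of the stand, with a 24 mm upright through hole in which the driver stands, its handle sitting on the block's top. Origin at the centre of its underside.
- block: Loose aluminium setting block (about 0.3 kg), lying beneath the foot. Origin at the underside of the middle of its broad head (60 x 50 x 30 mm high); a handle bar 20 mm wide (y), 38 mm high runs to x = -154 mm. Sliding it loose along the worktop takes about 1 to 3 N; every newton of foot force adds about 1 to 2 N, and so does pressing down on it.
- block_head (a point): Middle of the top of the block's broad head (30 mm above the worktop).
- block_grip (a point): Centre of the part of the block's handle bar to grip, 120 mm from the head's middle, 19 mm above the worktop (half its height); the bar is 20 mm wide along y, its length along x.
There are look-alikes about, which are no part of the job. There is more than one size of the block; the job needs the larger. Of the things that look like the part that bears driver_grip, the smaller one is meant.

How it is judged (in metres and radians):
On the way:
1. the driver's blade is in the slot of the screw head, at least 9 mm deep (horizontal distance between driver_tip and slot below 0.005 m and z of driver_tip in the frame of slot below -0.009 m), for 0.2 s.
At the end, for the whole second after the job is handed in: The stop's foot presses on the setting block with between 1 and 6 N; the block lies flat and still on the worktop with the middle of its broad head within 30 mm of the screw axis. Where the driver is left does not matter (contact force between stand and block between 1 and 6 N and horizontal distance between block_head and stand below 0.03 m and angle between block's own z axis and vertical below 0.06 rad and height (world z) of block_head below 0.035 m and linear speed of block below 0.02 m/s); the robot touches nothing.
It also fails if it takes over 72 s, if anything falls off the work surface, if the arm or the gripper's body presses on something with over 40 N, if the wrist force passes 120 N, or if a joint passes its speed limit or range.

### The arm

A 6-joint arm with a two-finger parallel gripper is mounted at the origin on a cart in front of the work surface, level with it; the furniture and walls round the work are solid. World frame = base frame: x ahead of the robot, y to its left, z up, the work surface at z = 0. Lengths are in mm, angles in rad, forces in N, time in s.
With the tool pointing down it reaches from about 275 to 750 mm from the base axis. Payload 10.2 kg.
Tool frame: the origin (TCP) lies at the centre of the arm's flange, where the gripper is bolted on; the fingertips stand 166 mm ahead of it and the grasp point (between the pads) lies 147 mm ahead of it; z points along the fingers, y is the line along which they close (so a half turn about z gives the same grasp; the last joint's range is limited). The gripper opens to 88 mm and grips with 3 to 60 N. Pads are 18 mm wide; open, the fingers measure 123 mm over their backs; the gripper's body (75 mm by 187 mm) begins 45 mm behind the grasp point.
Start: joints at [1.03, 0.313, 1.498, -0, 1.331, -0.223], TCP at [164.064, 498.714, 404.72] pointing down, gripper open.
Joint ranges: [-2.94, 2.94], [-0.97, 2.17], [0.19, 2.56], [-1.23, 4.37], [0.02, 3.11], [-2.88, 2.88]. Speed limits (rad/s): [2.39, 2.39, 3.01, 3.14, 3.14, 3.14].

### API

Orientations are given as a unit quaternion [w, x, y, z].
In Python, from plant import env gives the robot as it stands.
- The arm moves only by the tool apply_moves, never from a script. Its argument "series" is a list of rows, each an object with "slide": the shift along the tool's x, y, z normalised to -1 to 1, where 1 is 2.5 cm, a list of three; "twist": the turn about the tool's z normalised to -1 to 1, where 1 is 0.1 rad. A call has 1 to 8 rows; each row shifts and turns the commanded pose from where the row before left it, along the tool's axes as they then stand; what a row does not reach is not made up. A row lasts 1/10 s, in which the tool goes at most 50 mm and 8.59 degrees, less where a joint would pass 70% of its speed; a pose out of reach is approached as far as the arm can. A call with a number of a shift or a turn outside -1 to 1 is refused whole. A call with a gripper value outside its range is refused whole. "jaw" is the closure, from 0 (fully open) to 1 (shut), set as the call begins (left out, the last holds). The fingers move at their own pace and stop on an object; the grip force is fixed at half the most. Time passes only in rows, so rows that do not move let the fingers close. It gives the time, the measured TCP pose, the force, the opening and the grip force at its end, in the units of the state.
- env.state(): the state, without advancing time (a new reading comes with each control period).
- env.grab_frame(name): name is "side" or "top"; returns a dict with "img" (480x640x3 uint8, red, green, blue), "intrinsics" (3x3 intrinsics, pixels), "k1" (the pictures are not rectified: a ray, as slopes to the right and down, at radius r is drawn at 1 + k1 r^2 times it, then the intrinsics apply), "rvec" (rotation vector, rad) and "tvec" (3), from world to camera coordinates, as OpenCV has them. Camera axes: x right, y down, z forward; pixel columns grow to the right and rows downward; lengths in mm; the calibration is good to about 2 mm. A picture is of the moment at which its call begins. There is no depth.
- env.finish_job(): hands the job in; it is judged then, once.
Trained networks look in a picture, given as the dict that the camera call returned (one of the last four; its "shot" number tells which), for a name from the list of things; names that differ only in an ending like _2 or _b are one class to them, and where a whole thing is asked for, a point or a joint stands for the part that bears it (a point fixed in the world has none). Each returns a list of dicts, best first, with "confidence" (0 to 1); they miss things now and then, are a little off and sometimes report something else, mostly with a low value. They report only what shows in the picture. A call takes as long as a camera call. They do not tell look-alikes from the thing itself.
- env.look_for(label, picture): "position" ([x, y, z] in mm, in world coordinates, good to about 4 mm: the middle of the surface that is visible of it).
The state is a dict: "time": time; "joint_positions": joint angles; "qvel": joint speeds; "joint_efforts": joint torques, N m; "ee_pos": TCP position; "tool_rot": TCP orientation; "contact_force": force on the tool from outside, world axes, zero at the start; "ft_torque": the same for the moment, N m; "width": finger opening in mm; "finger_force": force on a finger pad.
Only numpy, scipy, OpenCV 4.12 (cv2) and the standard library are available. Lean on these libraries where they do the work, as an engineer would, in place of code of your own. Each camera call takes 0.05 s, during which the arm holds its last target. There are 200 camera calls.

## Working session

There is one attempt and no reset: what is moved stays moved. The work goes in short steps, Python scripts to look and compute and a tool call to move; the robot and the scene stay as the last step left them, time stands still between calls to the robot, and variables do not carry over. Pictures are saved under pics/ and viewed, at most 10 in all, crops included, and the job is handed in when it is done.

Besides the shell and the picture viewer there is one more tool, called after "Call:" as name(argument=value, ...), one argument or row to a line, values as JSON. apply_moves: Moves the arm, as the interface text tells. Scaled input: -1 to 1 covers 2.5 cm each way for a shift and 0.1 rad each way for a turn. Its arguments: {"type":"object","properties":{"series":{"type":"array"},"jaw":{"type":"number"}},"required":["series"]}

```bash
mkdir -p pics; ls; cat > h.py <<'E'
from plant import env
import numpy as np, cv2
def cam(f): 
    R,_=cv2.Rodrigues(np.array(f["rvec"],float)); return np.array(f["intrinsics"],float),R,np.array(f["tvec"],float).ravel(),float(f["k1"])
def proj(f,P):
    K,R,t,k=cam(f); return cv2.projectPoints(np.array(P,float).reshape(-1,3),R,t,K,np.array([k,0,0,0,0.]))[0].reshape(-1,2)
def back(f,uv,z):
    K,R,t,k=cam(f); n=cv2.undistortPoints(np.array(uv,float).reshape(-1,1,2),K,np.array([k,0,0,0,0.])).reshape(-1,2)
    d=np.c_[n,np.ones(len(n))]@R; o=-R.T@t; return o+d*((z-o[2])/d[:,2])[:,None]
def save(f,n): cv2.imwrite("pics/"+n,f["img"][...,::-1])
E
python3 - <<'E'
from h import *
for n in("top","side"):
    f=env.grab_frame(n); save(f,n+"1.png"); K,R,t,k=cam(f); print(n,K[0,0],k,-R.T@t)
    for l in ("stand","driver_grip","rest","block","block_grip","block_head","well","slot","driver_tip"):
        for d in env.look_for(l,f)[:4]: print(l,np.round(d["position"]),round(d["confidence"],2),proj(f,d["position"]).round()[0])
print(env.state())
E
```

```text
pics
top 608.8700792752965 -0.18263597720760982 [ 224.77733202  -72.86923579 1520.87569718]
stand [690.  -1. 108.] 0.78 [305. 169.]
driver_grip [ 469. -393.  176.] 0.79 [469. 267.]
driver_grip [ 480. -281.  125.] 0.62 [416. 262.]
rest [ 468. -272.   64.] 0.68 [408. 271.]
block [589. 132.  22.] 0.84 [250. 213.]
block [546.  -7.  37.] 0.78 [303. 233.]
block_grip [546.  -6.  36.] 0.79 [303. 233.]
block_grip [592. 134.  23.] 0.6 [250. 212.]
block_head [542.  -8.  37.] 0.59 [303. 234.]
well [691.  -2. 107.] 0.84 [306. 168.]
well [545.  -4.  38.] 0.3 [302. 233.]
driver_tip [ 468. -392.  180.] 0.92 [469. 267.]
side 471.1387664893566 -0.08227180643139438 [136.07596136 234.05164001 972.76254566]
stand [678.  11. 110.] 0.73 [244. 215.]
driver_grip [ 479. -277.  122.] 0.84 [404. 207.]
driver_grip [ 472. -385.  148.] 0.74 [444. 179.]
rest [ 463. -261.   53.] 0.92 [398. 232.]
block [591. 137.  23.] 0.91 [222. 292.]
block [549.  -3.  26.] 0.84 [285. 271.]
block [680.  13. 111.] 0.7 [243. 215.]
block_grip [550.  -6.  25.] 0.7 [286. 270.]
block_grip [590. 139.  23.] 0.69 [221. 293.]
block_head [586.
[... 296 characters left out ...]
': 1.0, 'joint_positions': array([ 1.02959731e+00,  3.12912446e-01,  1.49766368e+00,  1.31886000e-05,
        1.33099859e+00, -2.23407314e-01]), 'qvel': array([ 0.00060459,  0.00174116,  0.00041921,  0.00076065, -0.00206624,
       -0.00112991]), 'joint_efforts': array([-9.60159232e-04, -4.02129292e+01, -2.52408260e+01,  6.93793106e-02,
        3.21330177e-02, -6.39668065e-05]), 'ee_pos': array([164.06996388, 498.72278537, 404.72749057]), 'tool_rot': array([-2.59696080e-06,  1.58229609e-01,  9.87402345e-01,  1.07118477e-05]), 'contact_force': array([0.00420811, 0.18326615, 0.29078467]), 'ft_torque': array([0.00750823, 0.05583587, 0.03053947]), 'finger_force': 0.0, 'width': 88.62855103248786}
```

View pics/top1.png

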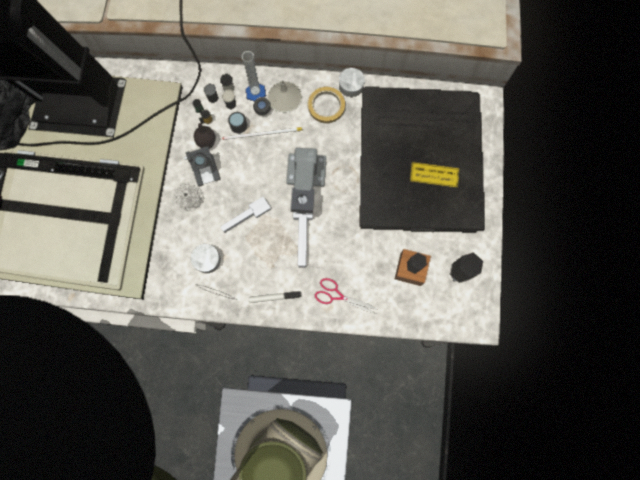

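View pics/side1.png

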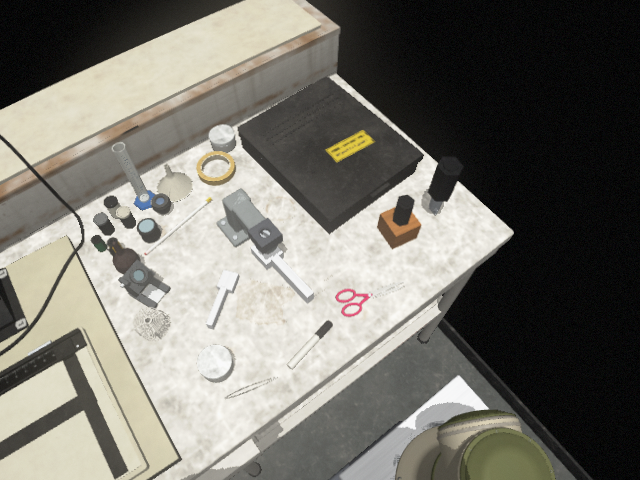

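The top view shows the stand's boss at (303,200) with the big block's handle running to (302,265). The small look-alike block lies at (245,215). The driver stands in the brown rest at (416,262), and the larger look-alike driver stands free at (468,267). In the side view, the driver is at (404,210) and its look-alike at (445,180). By the description I choose the driver in the rest and the block under the stand. I'll check both in close crops.

```bash
cat >> h.py <<'E'
def crops(fs,n,s=5,w=80,h=60):
    out=[]
    for f,(u,v) in fs:
        u0,v0=int(u-w/2),int(v-h/2); c=f["img"][v0:v0+h,u0:u0+w,::-1]
        c=cv2.resize(c,None,fx=s,fy=s,interpolation=cv2.INTER_CUBIC)
        for i in range(0,w,10):
            cv2.line(c,(i*s,0),(i*s,4 if i%20 else 9),(0,0,255),1)
        for i in range(0,h,10): cv2.line(c,(0,i*s),(4 if i%20 else 9,i*s),(0,0,255),1)
        cv2.putText(c,f"{u0},{v0}",(12,22),0,.5,(0,0,255),1); out.append(c)
    r=[np.hstack(out[i:i+2]) for i in range(0,len(out),2)]
    cv2.imwrite("pics/"+n,np.vstack(r))
E
python3 - <<'E'
from h import *
t=env.grab_frame("top"); s=env.grab_frame("side")
cv2.imwrite("pics/t_raw.png",t["img"][...,::-1]);cv2.imwrite("pics/s_raw.png",s["img"][...,::-1])
import pickle; pickle.dump((t,s),open("f0.pkl","wb"))
crops([(t,(303,205)),(s,(265,245)),(t,(416,264)),(s,(402,220))],"c1.png")
for f in(t,s):
    for l in ("slot","well","boss_under","block_grip","driver_grip"):
        for d in env.look_for(l,f)[:3]: print(l,np.round(d["position"]),round(d["confidence"],2),proj(f,d["position"]).round()[0])
E
```

```text
slot [619.   2. 100.] 0.47 [301. 198.]
well [688.  -5. 112.] 0.77 [307. 169.]
boss_under [688.  -1. 111.] 0.77 [305. 169.]
block_grip [547.  -4.  37.] 0.83 [302. 232.]
block_grip [590. 135.  23.] 0.8 [249. 212.]
driver_grip [ 481. -282.  126.] 0.6 [417. 261.]
driver_grip [ 468. -390.  180.] 0.56 [468. 267.]
slot [681.  17. 111.] 0.66 [241. 215.]
slot [618.  -3.  98.] 0.43 [265. 233.]
well [682.  14. 112.] 0.62 [242. 214.]
boss_under [680.  18. 108.] 0.79 [241. 217.]
block_grip [546.  -3.  26.] 0.81 [286. 272.]
block_grip [590. 138.  19.] 0.78 [222. 293.]
block_grip [679.  13. 109.] 0.65 [243. 216.]
driver_grip [ 467. -384.  146.] 0.98 [445. 181.]
driver_grip [ 479. -274.  121.] 0.76 [403. 208.]
```

View pics/c1.png

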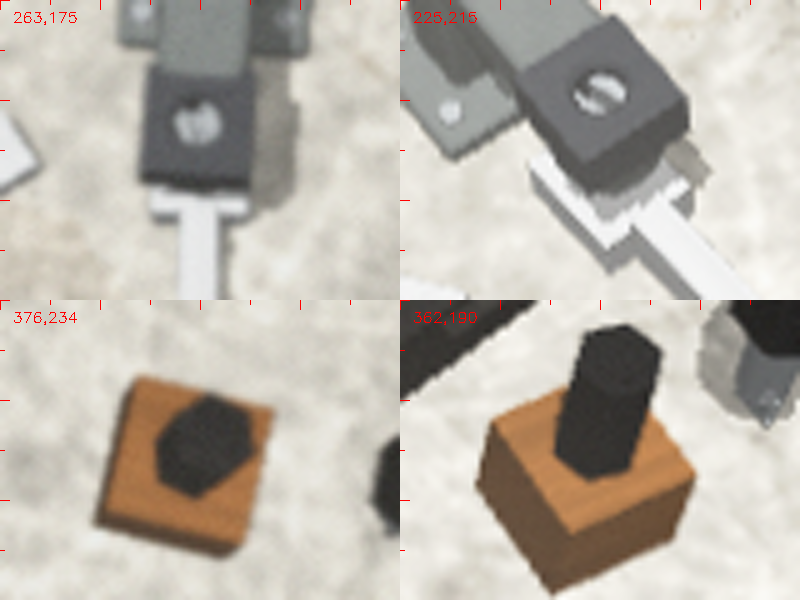

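The lower crops confirm the driver: its six-sided handle sits on the brown block, at about (416,262) in top and (404,209) in side. The boss top with the slotted screw is at about (302,199) in top and (265,233) in side. I'll fit these by silhouette and rectify the well.

```bash
cat > fit.py <<'E'
from h import *
import pickle
from scipy.optimize import minimize
fs=pickle.load(open("f0.pkl","rb"))
S=8
def mask_of(f,P,win):
    u0,v0,w,h=win; q=(proj(f,P)-[u0,v0]+.5)*S
    m=np.zeros((h*S,w*S),np.uint8); cv2.fillConvexPoly(m,cv2.convexHull(q.astype(np.float32)).astype(np.int32),255)
    return cv2.resize(m,(w,h),interpolation=cv2.INTER_AREA)/255.
def prism(x,y,a,z0,z1,r,n,ph):
    t=a+ph+np.arange(n)*2*np.pi/n
    return np.array([[x+r*np.cos(k),y+r*np.sin(k),z] for z in(z0,z1) for k in t])
wins=[(396,244,40,40),(385,188,40,44)]
data=[]
for f,w in zip(fs,wins):
    g=f["img"][w[1]:w[1]+w[3],w[0]:w[0]+w[2]].astype(float)
    data.append(g)
def soft(g): # darkness: 1 in black handle, 0 elsewhere (brown red ~>90)
    return np.clip((100-g[...,0])/60,0,1)
for g in data: print("red pct",np.percentile(g[...,0],[2,10,20,30,50]))
def cost(p,idx=(0,1)):
    c=0
    for i in idx:
        P=prism(p[0],p[1],p[2],60,130,36/np.sqrt(3),6,0)
        c+=((mask_of(fs[i],P,wins[i])-soft(data[i]))**2).sum()
    return c
for idx in((0,),(1,),(0,1)):
    best=min((minimize(cost,[478,-280,a],(idx,),method="Nelder-Mead",options=dict(initial_simplex=[[478,-280,a],[484,-280,a],[478,-274,a],[478,-280,a+.2]])) for a in(0,.35,.7)),key=lambda r:r.fun)
    print("driver",idx,best.x.round(2),"ang deg mod60",np.degrees(best.x[2])%60,best.fun)
o=[]
for f in fs:
    X,Y=np.meshgrid(np.arange(660,580,-.25),np.arange(40,-40,-.25),indexing="ij")
    for z in(100,):
        q=proj(f,np.c_[X.ravel(),Y.ravel(),np.full(X.size,z)]).astype(np.float32).reshape(*X.shape,2)
        im=cv2.remap(f["img"],q[...,0],q[...,1],cv2.INTER_CUBIC)[...,::-1].copy()
        for k in range(0,320,40): cv2.line(im,(k,0),(k,5),(0,0,255),1);cv2.line(im,(0,k),(5,k),(0,0,255),1)
        o.append(cv2.resize(im,(400,400)))
        m=(im.mean(2)>130)&(np.hypot(X-619,Y+1)<14); print("disc centroid z100",X[m].mean(),Y[m].mean(),m.sum()/16)
cv2.imwrite("pics/ortho.png",np.hstack(o))
E
python3 fit.py
```

```text
red pct [ 53.98  59.    95.   139.7  169.  ]
red pct [ 50.  53.  57. 106. 189.]
driver (0,) [ 4.8256e+02 -2.8482e+02  3.3000e-01] ang deg mod60 18.77376182140678 57.16508554402154
driver (1,) [ 485.37 -286.12    1.13] ang deg mod60 4.677646693325656 66.60878892733564
driver (0, 1) [ 4.8402e+02 -2.8470e+02  7.0000e-02] ang deg mod60 4.0825854074262615 135.23782679738562
disc centroid z100 614.1192489186001 -0.9694258749508454 317.875
disc centroid z100 617.4327938071781 -2.3010790523105795 266.4375
```

View pics/ortho.png

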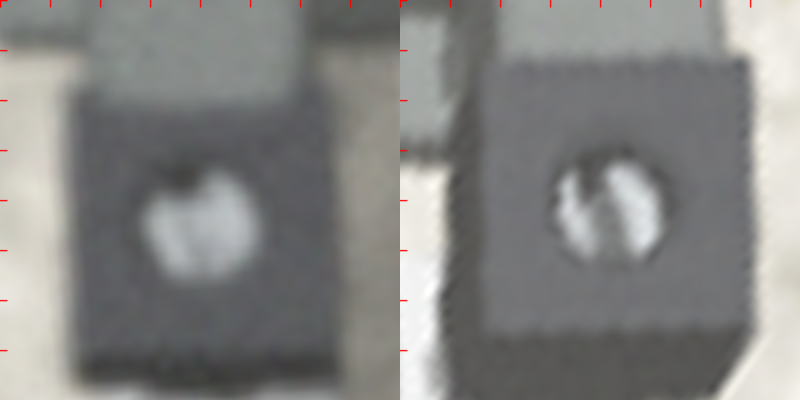

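The orthophotos (z=100 plane) show the boss squarely aligned with world x/y. The screw disc sits near (205,222) in the left view and (608,208) in the right view. The dark slot band runs from upper-left to lower-right, about 20–25° from world x. I'll refine this and the driver fit numerically.

```bash
python3 - <<'E'
import re
s=open("fit.py").read()
s=s.replace("np.clip((100-g[...,0])/60,0,1)","np.clip((105-g[...,0])/45,0,1)*(np.arange(g.shape[1])<33)[None]" ).replace("mask_of(fs[i],P,wins[i])-soft","mask_of(fs[i],P,wins[i])-soft")
s=s[:s.index("o=[]")].replace('for g in data: print','for g in []: print')
s=s.replace("wins=[(396,244,40,40)","wins=[(400,246,40,36)")
exec(s)
from scipy.ndimage import gaussian_filter
for i,(f,c) in enumerate(zip(fs,[(613.5,-1.1),(616.5,-2)])):
    X,Y=np.meshgrid(np.arange(c[0]+20,c[0]-20,-.25),np.arange(c[1]+20,c[1]-20,-.25),indexing="ij")
    q=proj(f,np.c_[X.ravel(),Y.ravel(),np.full(X.size,100)]).astype(np.float32).reshape(*X.shape,2)
    im=cv2.remap(f["img"],q[...,0],q[...,1],cv2.INTER_CUBIC).mean(2)
    best=[]
    for a in np.radians(np.arange(-90,90,2)):
      for cx in np.arange(-2,2.1,1):
        for cy in np.arange(-2,2.1,1):
          dx,dy=X-c[0]-cx,Y-c[1]-cy
          b=gaussian_filter(((abs(-dx*np.sin(a)+dy*np.cos(a))<3.75)&(abs(dx*np.cos(a)+dy*np.sin(a))<11.25)).astype(float),4)
          m=np.hypot(X-c[0],Y-c[1])<8.5
          best.append((np.corrcoef(b[m],im[m])[0,1],np.degrees(a),cx,cy))
    best.sort(); print([tuple(np.round(b,2)) for b in best[:4]])
E
```

```text
driver (0,) [ 4.8243e+02 -2.8472e+02  2.9000e-01] ang deg mod60 16.755853472053488 27.43253791276859
driver (1,) [ 4.8487e+02 -2.8574e+02  7.0000e-02] ang deg mod60 4.257324767371692 42.20932290999188
driver (0, 1) [ 4.8409e+02 -2.8461e+02  9.0000e-02] ang deg mod60 4.910673875846512 81.12128668460849
[(np.float64(-0.58), np.float64(14.0), np.float64(1.0), np.float64(2.0)), (np.float64(-0.58), np.float64(14.0), np.float64(0.0), np.float64(2.0)), (np.float64(-0.58), np.float64(12.0), np.float64(0.0), np.float64(2.0)), (np.float64(-0.58), np.float64(12.0), np.float64(1.0), np.float64(2.0))]
[(np.float64(-0.94), np.float64(18.0), np.float64(-1.0), np.float64(1.0)), (np.float64(-0.94), np.float64(16.0), np.float64(-1.0), np.float64(1.0)), (np.float64(-0.94), np.float64(20.0), np.float64(-1.0), np.float64(1.0)), (np.float64(-0.94), np.float64(16.0), np.float64(-2.0), np.float64(1.0))]
```

Driver at about (484,-285) and slot centre at about (614.5,-1), with the slot angle near 17°. Now moving over the driver.

Call:
apply_moves(
  series=[
    {"slide": [-0.845,-0.992,0],"twist": 0},
    {"slide": [-0.845,-0.992,0],"twist": 0},
    {"slide": [-0.845,-0.992,0],"twist": 0},
    {"slide": [-0.845,-0.992,0],"twist": 0},
    {"slide": [-0.845,-0.992,0],"twist": 0},
    {"slide": [-0.845,-0.992,0],"twist": 0},
    {"slide": [-0.845,-0.992,0],"twist": 0},
    {"slide": [-0.845,-0.992,0],"twist": 0},
  ],
  jaw=0,
)

```text
time: 2.4
ee_pos: [262.8, 256.2, 404.9]
tool_rot: [0.0, 0.158, 0.987, 0.0]
contact_force: [1.1, 0.3, -0.4]
width: 88.1
finger_force: 0.0
```

Call:
apply_moves(
  series=[
    {"slide": [-0.845,-0.992,0],"twist": 0},
    {"slide": [-0.845,-0.992,0],"twist": 0},
    {"slide": [-0.845,-0.992,0],"twist": 0},
    {"slide": [-0.845,-0.992,0],"twist": 0},
    {"slide": [-0.845,-0.992,0],"twist": 0},
    {"slide": [-0.845,-0.992,0],"twist": 0},
    {"slide": [-0.845,-0.992,0],"twist": 0},
    {"slide": [-0.845,-0.992,0],"twist": 0},
  ],
)

```text
time: 3.2
ee_pos: [361.4, 14.8, 404.9]
tool_rot: [0.0, 0.158, 0.987, -0.0]
contact_force: [-0.1, 1.1, -0.2]
width: 88.5
finger_force: 0.0
```

Call:
apply_moves(
  series=[
    {"slide": [-0.845,-0.992,0],"twist": 0},
    {"slide": [-0.845,-0.992,0],"twist": 0},
    {"slide": [-0.845,-0.992,0],"twist": 0},
    {"slide": [-0.845,-0.992,0],"twist": 0},
    {"slide": [-0.845,-0.992,0],"twist": 0},
    {"slide": [-0.845,-0.992,0],"twist": 0},
    {"slide": [-0.845,-0.992,0],"twist": 0},
    {"slide": [-0.845,-0.992,0],"twist": 0},
  ],
)

```text
time: 4.0
ee_pos: [460.0, -226.5, 404.7]
tool_rot: [0.0, 0.158, 0.987, -0.0]
contact_force: [1.0, 0.9, 0.7]
width: 88.0
finger_force: 0.0
```

Call:
apply_moves(
  series=[
    {"slide": [-0.845,-0.992,0],"twist": 0},
    {"slide": [-0.845,-0.992,0],"twist": 0},
    {"slide": [0,0,0],"twist": 1},
    {"slide": [0,0,0],"twist": 1},
    {"slide": [0,0,0],"twist": 1},
    {"slide": [0,0,0],"twist": 1},
    {"slide": [0,0,0],"twist": 1},
    {"slide": [0,0,0],"twist": 1},
  ],
)

```text
time: 4.8
ee_pos: [484.3, -285.5, 404.7]
tool_rot: [-0.0, 0.445, 0.896, 0.0]
contact_force: [0.4, 0.5, 0.5]
width: 87.8
finger_force: 0.0
```

Call:
apply_moves(
  series=[
    {"slide": [0,0,0],"twist": 1},
    {"slide": [0,0,0],"twist": 1},
    {"slide": [0,0,0],"twist": 1},
    {"slide": [0,0,0],"twist": 1},
    {"slide": [0,0,0],"twist": 1},
    {"slide": [0,0,0],"twist": 1},
    {"slide": [0,0,0],"twist": 1},
    {"slide": [0,0,0],"twist": 1},
  ],
)

```text
time: 5.6
ee_pos: [484.3, -285.4, 404.7]
tool_rot: [-0.0, 0.758, 0.652, -0.0]
contact_force: [0.0, 0.0, 0.2]
width: 88.2
finger_force: 0.0
```

Call:
apply_moves(
  series=[
    {"slide": [0,0,0],"twist": 1},
    {"slide": [0,0,0],"twist": 1},
    {"slide": [0,0,0],"twist": 0.9},
    {"slide": [0,0,0],"twist": 0},
  ],
)

```text
time: 6.0
ee_pos: [484.3, -285.4, 404.7]
tool_rot: [-0.0, 0.844, 0.537, -0.0]
contact_force: [-0.4, 0.2, 0.1]
width: 88.0
finger_force: 0.0
```

Call:
apply_moves(
  series=[
    {"slide": [0,0,1],"twist": 0},
    {"slide": [0,0,1],"twist": 0},
    {"slide": [0,0,1],"twist": 0},
    {"slide": [0,0,1],"twist": 0},
    {"slide": [0,0,1],"twist": 0},
    {"slide": [0,0,1],"twist": 0},
    {"slide": [0,0,0.44],"twist": 0},
    {"slide": [0,0,0],"twist": 0},
  ],
)

```text
time: 6.8
ee_pos: [484.2, -285.3, 242.7]
tool_rot: [-0.001, 0.843, 0.538, -0.0]
contact_force: [0.8, 0.1, 0.7]
width: 87.9
finger_force: 0.0
```

Call:
apply_moves(
  series=[
    {"slide": [0,0,0],"twist": 0},
    {"slide": [0,0,0],"twist": 0},
    {"slide": [0,0,0],"twist": 0},
    {"slide": [0,0,0],"twist": 0},
    {"slide": [0,0,0],"twist": 0},
    {"slide": [0,0,0],"twist": 0},
    {"slide": [0,0,0],"twist": 0},
    {"slide": [0,0,0],"twist": 0},
  ],
  jaw=1,
)

```text
time: 7.6
ee_pos: [484.3, -285.4, 243.8]
tool_rot: [-0.0, 0.844, 0.537, 0.0]
contact_force: [-1.1, 0.4, 1.0]
width: 36.2
finger_force: 29.7
```

Call:
apply_moves(
  series=[
    {"slide": [0,0,-0.4],"twist": 0},
    {"slide": [0,0,-0.8],"twist": 0},
    {"slide": [0,0,-1],"twist": 0},
    {"slide": [0,0,-1],"twist": 0},
    {"slide": [0,0,-1],"twist": 0},
    {"slide": [0,0,-1],"twist": 0},
    {"slide": [0.5,0,0],"twist": 0},
    {"slide": [0.962,-0.006,0],"twist": 0},
  ],
)

```text
time: 8.4
ee_pos: [499.6, -252.0, 373.4]
tool_rot: [0.0, 0.844, 0.536, -0.0]
contact_force: [0.3, 0.1, -2.3]
width: 36.3
finger_force: 29.7
```

Call:
apply_moves(
  series=[
    {"slide": [0.962,-0.006,0],"twist": 0},
    {"slide": [0.962,-0.006,0],"twist": 0},
    {"slide": [0.962,-0.006,0],"twist": 0},
    {"slide": [0.962,-0.006,0],"twist": 0},
    {"slide": [0.962,-0.006,0],"twist": 0},
    {"slide": [0.962,-0.006,0],"twist": 0},
    {"slide": [0.962,-0.006,0],"twist": 0},
    {"slide": [0.962,-0.006,0],"twist": 0},
  ],
)

```text
time: 9.2
ee_pos: [580.2, -75.5, 372.3]
tool_rot: [-0.001, 0.843, 0.537, -0.001]
contact_force: [-0.1, -0.5, -1.3]
width: 36.1
finger_force: 29.7
```

Call:
apply_moves(
  series=[
    {"slide": [0.962,-0.006,0],"twist": 0},
    {"slide": [0.962,-0.006,0],"twist": 0},
    {"slide": [0.962,-0.006,0],"twist": 0},
    {"slide": [0.462,-0.01,0],"twist": 0},
    {"slide": [0,0,0],"twist": -1},
    {"slide": [0,0,0],"twist": -1},
    {"slide": [0,0,0],"twist": -1},
    {"slide": [0,0,0],"twist": -1},
  ],
)

```text
time: 10.0
ee_pos: [614.6, -1.1, 372.8]
tool_rot: [-0.001, 0.719, 0.695, -0.0]
contact_force: [0.3, 0.5, -2.3]
width: 36.0
finger_force: 29.7
```

Call:
apply_moves(
  series=[
    {"slide": [0,0,0],"twist": -1},
    {"slide": [0,0,0],"twist": -1},
    {"slide": [0,0,0],"twist": -1},
    {"slide": [0,0,0],"twist": -1},
    {"slide": [0,0,0],"twist": -1},
    {"slide": [0,0,0],"twist": -1},
    {"slide": [0,0,0],"twist": -1},
    {"slide": [0,0,0],"twist": -1},
  ],
)

```text
time: 10.8
ee_pos: [614.6, -1.2, 372.8]
tool_rot: [-0.001, 0.391, 0.92, -0.0]
contact_force: [0.3, 0.5, -1.4]
width: 36.2
finger_force: 29.7
```

Call:
apply_moves(
  series=[
    {"slide": [0,0,0],"twist": -1},
    {"slide": [0,0,0],"twist": -1},
    {"slide": [0,0,0],"twist": -1},
    {"slide": [0,0,0],"twist": -1},
    {"slide": [0,0,0],"twist": -1},
    {"slide": [0,0,0],"twist": -0.8},
    {"slide": [0,0,0],"twist": 0},
  ],
)

```text
time: 11.5
ee_pos: [614.6, -1.2, 372.9]
tool_rot: [-0.001, 0.113, 0.994, 0.0]
contact_force: [-0.3, -0.4, -0.8]
width: 36.2
finger_force: 29.7
```

```bash
python3 - <<'E'
from h import *
s=env.grab_frame("side"); t=env.grab_frame("top")
import pickle; pickle.dump((t,s),open("f1.pkl","wb"))
st=env.state(); print(st["ee_pos"],st["tool_rot"],st["joint_positions"],st["contact_force"],st["time"])
p=st["ee_pos"]
for z in (100,110,p[2]-239.8): print(z,proj(s,[p[0],p[1],z]),proj(t,[p[0],p[1],z]))
crops([(s,(265,222)),(t,(303,200))],"c2.png")
E
```

```text
[614.67365716  -1.22987595 373.14499207] [-4.92494610e-04  1.14762104e-01  9.93392881e-01  1.46891734e-05] [-1.92347693e-01  5.35363696e-01  1.25270662e+00 -4.79214445e-05
  1.35450666e+00 -1.53310265e+00] [ 0.42205112 -0.23878739 -2.13271726] 11.6
100 [[265.18467392 234.51164134]] [[302.50864208 199.27877841]]
110 [[264.79545115 232.10986212]] [[302.40351744 198.16471463]]
133.34499206868395 [[263.86124262 226.34013631]] [[302.15266468 195.50556707]]
```

View pics/c2.png

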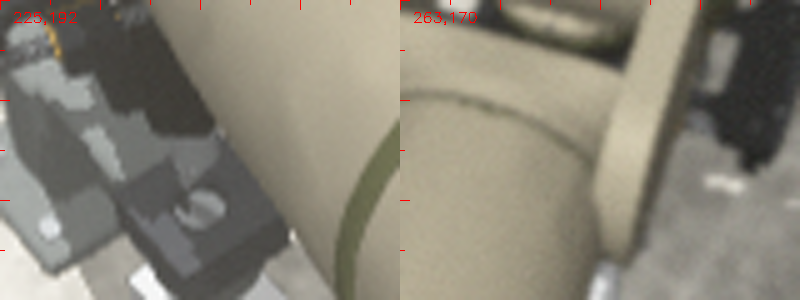

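The arm covers the top view. In the side crop the shank and blade show just above the well, at about (264,224). The well disc is at about (265.6,233), close to the prediction. I'll zoom in there.

```bash
python3 - <<'E'
from h import *
import pickle; t,s=pickle.load(open("f1.pkl","rb"))
g=dict(s); im=s["img"].astype(float); g["img"]=np.clip((im-20)*1.6,0,255).astype(np.uint8)
crops([(g,(264,224))]*1+[(g,(264,224))],"c3.png",s=14,w=28,h=36)
E
```

```text
(no output)
```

View pics/c3.png

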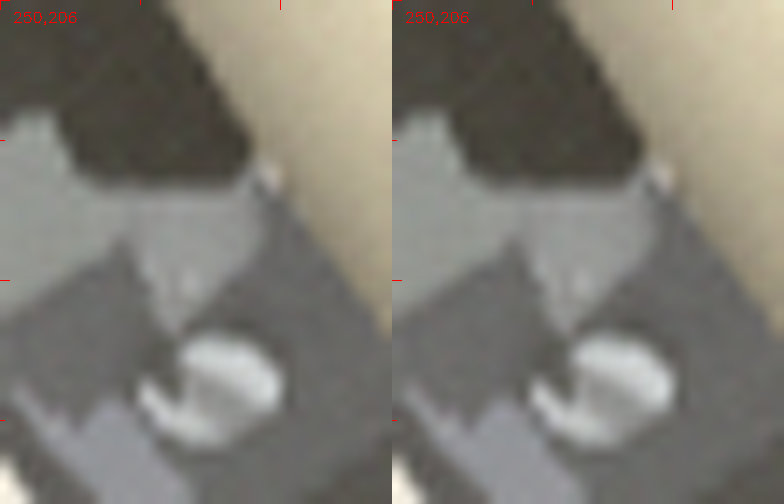

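The blade tapers to a corner at about (262.5,229.8), its lower edge slanting up-right to about (268.5,223.5). I'll compare the three candidate blade angles by projection.

```bash
python3 - <<'E'
from h import *
import pickle; t,s=pickle.load(open("f1.pkl","rb"))
x,y,z=614.67,-1.23,133.3
for b in (47,107,167):
    a=np.radians(b); d=np.array([np.cos(a),np.sin(a),0]); n=np.array([-d[1],d[0],0])
    P=[np.array([x,y,zz])+i*10*d+j*2.5*n for zz in(z,z+16) for i,j in((-1,-1),(-1,1),(1,1),(1,-1))]
    print(b,"zoom px",((proj(s,P)-[250,206]+.5)*14).round().astype(int).tolist())
a=np.arange(0,360,45); print("shank base",[((proj(s,[x+10*np.cos(np.radians(k)),y+10*np.sin(np.radians(k)),z+16])-[250,206]+.5)*14).round().astype(int).tolist()[0] for k in a])
E
```

```text
47 zoom px [[269, 284], [264, 312], [133, 300], [138, 272], [261, 227], [256, 255], [122, 243], [128, 214]]
107 zoom px [[230, 238], [256, 255], [172, 346], [146, 329], [221, 180], [247, 197], [162, 289], [136, 272]]
167 zoom px [[162, 246], [193, 235], [241, 338], [209, 350], [152, 188], [184, 177], [232, 281], [200, 293]]
shank base [[154, 189], [126, 227], [136, 269], [179, 291], [230, 280], [258, 243], [248, 201], [205, 178]]
```

The blade matches the 107° candidate, so I align it to the slot by turning 90° clockwise (tool y at −13°), shift slightly and descend.

Call:
apply_moves(
  series=[
    {"slide": [0,0,0],"twist": 0.98},
    {"slide": [0,0,0],"twist": 0.98},
    {"slide": [0,0,0],"twist": 0.98},
    {"slide": [0,0,0],"twist": 0.98},
    {"slide": [0,0,0],"twist": 0.98},
    {"slide": [0,0,0],"twist": 0.98},
    {"slide": [0,0,0],"twist": 0.98},
    {"slide": [0,0,0],"twist": 0.98},
  ],
)

```text
time: 12.4
ee_pos: [614.7, -1.3, 373.4]
tool_rot: [-0.0, 0.487, 0.873, -0.0]
contact_force: [-0.7, -0.1, -0.8]
width: 36.1
finger_force: 29.7
```

Call:
apply_moves(
  series=[
    {"slide": [0,0,0],"twist": 0.98},
    {"slide": [0,0,0],"twist": 0.98},
    {"slide": [0,0,0],"twist": 0.98},
    {"slide": [0,0,0],"twist": 0.98},
    {"slide": [0,0,0],"twist": 0.98},
    {"slide": [0,0,0],"twist": 0.98},
    {"slide": [0,0,0],"twist": 0.98},
    {"slide": [0,0,0],"twist": 0.98},
  ],
)

```text
time: 13.2
ee_pos: [614.7, -1.3, 373.4]
tool_rot: [-0.0, 0.784, 0.621, -0.0]
contact_force: [-0.8, -0.4, -2.1]
width: 36.3
finger_force: 29.7
```

Call:
apply_moves(
  series=[
    {"slide": [0.026,-0.047,0],"twist": 0},
    {"slide": [0,0,0.3],"twist": 0},
    {"slide": [0,0,0.3],"twist": 0},
    {"slide": [0,0,0.2],"twist": 0},
    {"slide": [0,0,0.15],"twist": 0},
    {"slide": [0,0,0.1],"twist": 0},
    {"slide": [0,0,0.1],"twist": 0},
    {"slide": [0,0,0],"twist": 0},
  ],
)

```text
time: 14.0
ee_pos: [613.8, -0.4, 344.7]
tool_rot: [-0.0, 0.782, 0.623, -0.0]
contact_force: [1.4, 0.5, -2.0]
width: 35.7
finger_force: 29.7
```

Call:
apply_moves(
  series=[
    {"slide": [0,0,0.05],"twist": 0},
    {"slide": [0,0,0.05],"twist": 0},
    {"slide": [0,0,0],"twist": 0},
  ],
)

```text
time: 14.3
ee_pos: [613.8, -0.4, 342.4]
tool_rot: [0.0, 0.782, 0.623, 0.0]
contact_force: [0.3, 0.3, -1.7]
width: 36.2
finger_force: 29.7
```

Call:
apply_moves(
  series=[
    {"slide": [0,0,0.06],"twist": 0},
    {"slide": [0,0,0.06],"twist": 0},
    {"slide": [0,0,0.06],"twist": 0},
    {"slide": [0,0,0],"twist": 0},
  ],
)

```text
time: 14.7
ee_pos: [613.8, -0.4, 337.8]
tool_rot: [0.0, 0.782, 0.623, 0.0]
contact_force: [0.9, -0.0, -2.8]
width: 36.4
finger_force: 29.7
```

Call:
apply_moves(
  series=[
    {"slide": [0,0,0.06],"twist": 0},
    {"slide": [0,0,0.06],"twist": 0},
    {"slide": [0,0,0],"twist": 0},
  ],
)

```text
time: 15.0
ee_pos: [613.8, -0.4, 334.8]
tool_rot: [0.0, 0.782, 0.623, -0.0]
contact_force: [0.8, 0.0, -3.2]
width: 36.3
finger_force: 29.7
```

Call:
apply_moves(
  series=[
    {"slide": [0,0,0.06],"twist": 0},
    {"slide": [0,0,0.06],"twist": 0},
    {"slide": [0,0,0],"twist": 0},
  ],
)

```text
time: 15.3
ee_pos: [613.8, -0.4, 331.8]
tool_rot: [-0.0, 0.782, 0.623, -0.0]
contact_force: [0.7, -0.3, -2.6]
width: 36.3
finger_force: 29.7
```

Call:
apply_moves(
  series=[
    {"slide": [0,0,0.06],"twist": 0},
    {"slide": [0,0,0.06],"twist": 0},
    {"slide": [0,0,0.06],"twist": 0},
    {"slide": [0,0,0.04],"twist": 0},
    {"slide": [0,0,0],"twist": 0},
    {"slide": [0,0,0],"twist": 0},
  ],
)

```text
time: 15.9
ee_pos: [613.8, -0.4, 326.4]
tool_rot: [-0.0, 0.782, 0.623, -0.0]
contact_force: [1.4, 0.2, -2.8]
width: 36.2
finger_force: 29.7
```

Call:
apply_moves(
  series=[
    {"slide": [0,0,0],"twist": 1},
    {"slide": [0,0,0],"twist": 1},
    {"slide": [0,0,0],"twist": 1},
    {"slide": [0,0,0],"twist": 1},
    {"slide": [0,0,0],"twist": 1},
    {"slide": [0,0,0],"twist": 1},
    {"slide": [0,0,0],"twist": 1},
    {"slide": [0,0,0],"twist": 1},
  ],
)

```text
time: 16.7
ee_pos: [613.7, -0.3, 326.4]
tool_rot: [-0.0, 0.964, 0.268, -0.0]
contact_force: [0.6, 0.6, -1.2]
width: 36.3
finger_force: 29.7
```

```bash
python3 -c "
from h import *
s=env.state();print(s['contact_force'],s['ft_torque'],s['tool_rot'],s['joint_positions'])"
```

```text
[ 0.62932406  0.56906417 -1.24612569] [0.0829122  0.05617403 0.03140569] [-1.88632980e-04  9.63533873e-01  2.67586176e-01 -2.78616867e-04] [-1.91206711e-01  5.71954610e-01  1.31876341e+00  9.40219300e-05
  1.25154162e+00  8.37786087e-01]
```

Call:
apply_moves(
  series=[
    {"slide": [0,0,0],"twist": 1},
    {"slide": [0,0,0],"twist": 1},
    {"slide": [0,0,0],"twist": 1},
    {"slide": [0,0,0],"twist": 1},
    {"slide": [0,0,0],"twist": 1},
    {"slide": [0,0,0],"twist": 1},
    {"slide": [0,0,0],"twist": 1},
    {"slide": [0,0,0],"twist": 1},
  ],
)

```text
time: 17.5
ee_pos: [613.8, 0.2, 326.5]
tool_rot: [-0.001, 0.992, -0.129, 0.0]
contact_force: [2.5, 3.9, -1.7]
width: 36.1
finger_force: 29.7
```

Call:
apply_moves(
  series=[
    {"slide": [0,0,0],"twist": 1},
    {"slide": [0,0,0],"twist": 1},
    {"slide": [0,0,0],"twist": 1},
    {"slide": [0,0,0],"twist": 1},
    {"slide": [0,0,0],"twist": 1},
    {"slide": [0,0,0],"twist": 1},
    {"slide": [0,0,0],"twist": 1},
    {"slide": [0,0,0],"twist": 1},
  ],
)

```text
time: 18.3
ee_pos: [614.1, 0.1, 326.7]
tool_rot: [-0.001, 0.863, -0.505, 0.001]
contact_force: [5.6, 1.9, -3.1]
width: 36.1
finger_force: 29.7
```

Call:
apply_moves(
  series=[
    {"slide": [0,0,0],"twist": 1},
    {"slide": [0,0,0],"twist": 1},
    {"slide": [0,0,0],"twist": 0},
  ],
)

```text
time: 18.6
ee_pos: [614.0, -0.2, 326.7]
tool_rot: [-0.001, 0.809, -0.587, 0.001]
contact_force: [3.5, 0.4, -1.7]
width: 36.4
finger_force: 29.7
```

```bash
python3 -c "
from h import *
s=env.state();print(s['contact_force'],s['ft_torque'],s['tool_rot'],s['joint_positions'])
for n in ('top','side'):
    f=env.grab_frame(n)
    for l in ('block_grip','block_head'):
        for d in env.look_for(l,f)[:3]: print(n,l,np.round(d['position']),round(d['confidence'],2))
import pickle;f0=pickle.load(open('f0.pkl','rb'))
# bar edges in first top frame at z=38
for x in (470,500,530):
    f=f0[0];Y=np.arange(30,-40,-1.0);q=proj(f,np.c_[np.full(Y.size,x),Y,np.full(Y.size,38.)]).astype(np.float32)
    g=cv2.remap(f['img'],q[None,:,0],q[None,:,1],cv2.INTER_CUBIC)[0].mean(1);print(x,g.round().astype(int).tolist())
f=f0[0];X=np.arange(430,500,2.);q=proj(f,np.c_[X,np.full(X.size,-1.),np.full(X.size,38.)]).astype(np.float32)
print('end',cv2.remap(f['img'],q[None,:,0],q[None,:,1],cv2.INTER_CUBIC)[0].mean(1).round().astype(int).tolist())
"
```

```text
[ 3.45393245  0.35609414 -1.73555001] [ 0.0736183  -0.58955134  0.00484291] [-5.05799183e-04  8.09408439e-01 -5.87245623e-01  5.48159707e-04] [-1.91001018e-01  5.72016018e-01  1.31804480e+00  4.77379078e-04
  1.25011060e+00  2.63494890e+00]
top block_grip [505.  -8.  39.] 0.67
top block_grip [561. 174.  29.] 0.63
top block_head [507.  -9.  38.] 0.5
top block_head [562. 171.  32.] 0.49
side block_grip [626.  16.  25.] 0.58
470 [218, 219, 221, 222, 223, 223, 223, 222, 219, 217, 217, 217, 219, 220, 221, 222, 222, 223, 225, 226, 226, 226, 225, 224, 222, 220, 218, 216, 213, 214, 218, 224, 231, 234, 235, 236, 236, 235, 235, 235, 234, 233, 233, 233, 232, 233, 232, 223, 211, 195, 179, 168, 157, 153, 155, 160, 170, 180, 187, 196, 202, 205, 206, 206, 205, 205, 203, 201, 199, 197]
500 [199, 201, 203, 205, 207, 208, 207, 204, 200, 197, 195, 195, 195, 195, 196, 197, 198, 200, 201, 203, 203, 203, 200, 197, 194, 192, 192, 198, 207, 218, 225, 229, 233, 234, 235, 235, 234, 233, 232, 231, 231, 231, 231, 231, 227, 221, 211, 193, 175, 156, 143, 138, 137, 143, 157, 174, 191, 206, 212, 218, 220, 221, 222, 222, 222, 221, 220, 218, 217, 215]
530 [181, 182, 184, 185, 188, 191, 194, 199, 202, 205, 206, 206, 206, 206, 207, 207, 207, 208, 208, 209, 210, 212, 213, 215, 217, 218, 220, 224, 227, 231, 232, 234, 234, 234, 234, 234, 233, 232, 231, 230, 229, 228, 228, 227, 216, 199, 180, 165, 158, 155, 159, 170, 185, 201, 216, 223, 228, 232, 232, 232, 232, 233, 234, 235, 235, 235, 234, 233, 233, 232]
end [213, 214, 214, 213, 215, 212, 209, 209, 207, 206, 206, 208, 210, 210, 203, 194, 191, 198, 212, 220, 224, 226, 227, 228, 227, 228, 228, 227, 229, 229, 228, 227, 227, 228, 228]
```

Call:
apply_moves(
  series=[
    {"slide": [0,0,0],"twist": 0},
    {"slide": [0,0,0],"twist": 0},
    {"slide": [0,0,0],"twist": 0},
    {"slide": [0,0,-1],"twist": 0},
    {"slide": [0,0,-1],"twist": -1},
    {"slide": [0,0,-1],"twist": -1},
    {"slide": [0,0,0],"twist": 0},
  ],
  jaw=0,
)

```text
time: 19.6
ee_pos: [613.8, -0.3, 404.8]
tool_rot: [-0.001, 0.865, -0.502, 0.003]
contact_force: [-0.2, -0.4, 1.0]
width: 88.0
finger_force: 0.0
```

Call:
apply_moves(
  series=[
    {"slide": [-0.402,0.838,0],"twist": 0},
    {"slide": [-0.402,0.838,0],"twist": 0},
    {"slide": [-0.402,0.838,0],"twist": 0},
    {"slide": [-0.402,0.838,0],"twist": 0},
    {"slide": [-0.402,0.838,0],"twist": 0},
    {"slide": [0,0,0.4],"twist": -1},
    {"slide": [0,0,0.8],"twist": -1},
    {"slide": [0,0,0.8],"twist": -1},
  ],
)

```text
time: 20.4
ee_pos: [497.4, -8.4, 350.0]
tool_rot: [0.0, 0.93, -0.367, -0.0]
contact_force: [0.2, 0.5, 0.3]
width: 87.9
finger_force: 0.0
```

Call:
apply_moves(
  series=[
    {"slide": [0,0,0.8],"twist": -1},
    {"slide": [0,0,0.8],"twist": -1},
    {"slide": [0,0,0.8],"twist": -1},
    {"slide": [0,0,0.8],"twist": -1},
    {"slide": [0,0,0.8],"twist": -1},
    {"slide": [0,0,0.8],"twist": -1},
    {"slide": [0,0,0.8],"twist": -1},
    {"slide": [0,0,0.4],"twist": -1},
  ],
)

```text
time: 21.2
ee_pos: [496.9, -8.2, 199.0]
tool_rot: [-0.001, 1.0, 0.024, -0.002]
contact_force: [0.7, -0.1, -0.3]
width: 88.0
finger_force: 0.0
```

Call:
apply_moves(
  series=[
    {"slide": [0,0,0.2],"twist": -0.18},
    {"slide": [0,0,0],"twist": 0},
  ],
)

```text
time: 21.4
ee_pos: [497.5, -8.3, 195.6]
tool_rot: [-0.0, 1.0, 0.03, -0.001]
contact_force: [-0.4, -0.5, 0.7]
width: 88.1
finger_force: 0.0
```

```bash
python3 -c "
from h import *
s=env.state();print(s['time'],s['ee_pos'],s['contact_force'],s['tool_rot'],s['joint_positions'])
f=env.grab_frame('side');t=env.grab_frame('top')
crops([(f,(275,245)),(t,(303,215))],'c4.png')
"
```

```text
21.4 [497.49266446  -8.34642505 195.62741667] [-0.43881729 -0.45560552  0.66495332] [-2.50610344e-04  9.99535520e-01  3.04597095e-02 -9.42226231e-04] [-2.52689603e-01  5.31943611e-01  1.79861514e+00 -6.22669476e-05
  8.12983353e-01  1.25722069e+00]
```

View pics/c4.png

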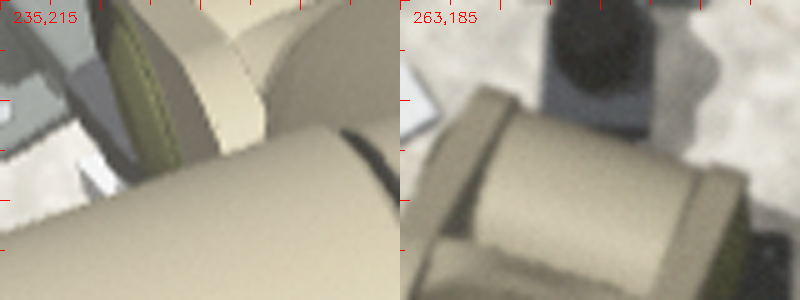

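The top crop shows the driver standing upright in the screw (handle at about (304,195)). The arm hides the bar, but its position is known. Next: descend, grip, and test the drag.

Call:
apply_moves(
  series=[
    {"slide": [0,0,0.5],"twist": 0},
    {"slide": [0,0,0.5],"twist": 0},
    {"slide": [0,0,0],"twist": 0},
  ],
)

```text
time: 21.8
ee_pos: [497.3, -8.3, 169.6]
tool_rot: [-0.0, 0.999, 0.032, -0.002]
contact_force: [-0.4, 0.2, 0.2]
width: 88.3
finger_force: 0.0
```

Call:
apply_moves(
  series=[
    {"slide": [0,0,0],"twist": 0},
    {"slide": [0,0,0],"twist": 0},
    {"slide": [0,0,0],"twist": 0},
    {"slide": [0,0,0],"twist": 0},
    {"slide": [0,0,0],"twist": 0},
    {"slide": [0,0,0],"twist": 0},
    {"slide": [0,0,0],"twist": 0},
  ],
  jaw=1,
)

```text
time: 22.5
ee_pos: [497.9, -8.5, 171.5]
tool_rot: [0.0, 0.999, 0.032, 0.0]
contact_force: [0.1, 0.3, -0.5]
width: 34.3
finger_force: 0.0
```

Call:
apply_moves(
  series=[
    {"slide": [-0.08,0,0],"twist": 0},
    {"slide": [-0.08,0,0],"twist": 0},
  ],
)

```text
time: 22.7
ee_pos: [493.8, -8.7, 171.5]
tool_rot: [0.0, 0.999, 0.032, 0.0]
contact_force: [1.0, 1.0, -1.5]
width: 19.9
finger_force: 30.0
```

Call:
apply_moves(
  series=[
    {"slide": [-0.08,0,0],"twist": 0},
  ],
)

```text
time: 22.8
ee_pos: [491.9, -8.8, 171.5]
tool_rot: [0.0, 0.999, 0.032, 0.0]
contact_force: [2.2, 1.4, -2.0]
width: 19.7
finger_force: 30.0
```

Call:
apply_moves(
  series=[
    {"slide": [-0.08,0,0],"twist": 0},
  ],
)

```text
time: 22.9
ee_pos: [489.9, -9.0, 171.5]
tool_rot: [0.0, 0.999, 0.032, 0.0]
contact_force: [2.2, -1.0, -2.6]
width: 19.7
finger_force: 30.0
```

Call:
apply_moves(
  series=[
    {"slide": [0.08,0,0],"twist": 0},
    {"slide": [0.08,0,0],"twist": 0},
  ],
)

```text
time: 23.1
ee_pos: [493.1, -8.6, 171.4]
tool_rot: [-0.0, 0.999, 0.032, -0.002]
contact_force: [-7.8, -0.9, 6.8]
width: 19.6
finger_force: 30.0
```

Call:
apply_moves(
  series=[
    {"slide": [0.08,0,0],"twist": 0},
  ],
)

```text
time: 23.2
ee_pos: [495.1, -8.5, 171.4]
tool_rot: [-0.0, 0.999, 0.032, -0.002]
contact_force: [-8.4, -1.0, 7.7]
width: 19.8
finger_force: 30.0
```

Call:
apply_moves(
  series=[
    {"slide": [0.08,0,0],"twist": 0},
  ],
)

```text
time: 23.3
ee_pos: [497.1, -8.4, 171.4]
tool_rot: [-0.0, 0.999, 0.032, -0.002]
contact_force: [-8.1, -1.2, 7.4]
width: 19.9
finger_force: 30.0
```

Call:
apply_moves(
  series=[
    {"slide": [-0.02,0,0],"twist": 0},
    {"slide": [-0.02,0,0],"twist": 0},
    {"slide": [-0.02,0,0],"twist": 0},
    {"slide": [-0.02,0,0],"twist": 0},
    {"slide": [-0.02,0,0],"twist": 0},
  ],
)

```text
time: 23.8
ee_pos: [495.5, -8.7, 171.5]
tool_rot: [0.0, 0.999, 0.032, 0.0]
contact_force: [1.8, 0.2, -1.8]
width: 20.0
finger_force: 30.0
```

Call:
apply_moves(
  series=[
    {"slide": [-0.02,0,0],"twist": 0},
  ],
)

```text
time: 23.9
ee_pos: [495.0, -8.7, 171.5]
tool_rot: [0.0, 0.999, 0.032, 0.0]
contact_force: [2.4, 0.4, -1.5]
width: 20.0
finger_force: 30.0
```

Call:
apply_moves(
  series=[
    {"slide": [-0.02,0,0],"twist": 0},
  ],
)

```text
time: 24.0
ee_pos: [494.4, -8.7, 171.5]
tool_rot: [0.0, 0.999, 0.032, 0.0]
contact_force: [2.7, 0.4, -0.9]
width: 20.0
finger_force: 30.0
```

Call:
apply_moves(
  series=[
    {"slide": [0.02,0,0],"twist": 0},
    {"slide": [0.02,0,0],"twist": 0},
    {"slide": [0.02,0,0],"twist": 0},
    {"slide": [0.02,0,0],"twist": 0},
    {"slide": [0.02,0,0],"twist": 0},
  ],
)

```text
time: 24.5
ee_pos: [496.1, -8.4, 171.4]
tool_rot: [-0.0, 0.999, 0.032, -0.002]
contact_force: [-8.1, -2.0, 7.5]
width: 19.8
finger_force: 30.0
```

Call:
apply_moves(
  series=[
    {"slide": [0.02,0,0],"twist": 0},
  ],
)

```text
time: 24.6
ee_pos: [496.6, -8.4, 171.4]
tool_rot: [-0.0, 0.999, 0.032, -0.002]
contact_force: [-8.2, -0.7, 7.1]
width: 19.7
finger_force: 30.0
```

Call:
apply_moves(
  series=[
    {"slide": [0.02,0,0],"twist": 0},
  ],
)

```text
time: 24.7
ee_pos: [497.1, -8.4, 171.4]
tool_rot: [-0.0, 0.999, 0.032, -0.002]
contact_force: [-7.9, -0.4, 6.7]
width: 20.1
finger_force: 30.0
```

Pulling took about 2.3 N and pushing about 8 N, the latter with 7 N of downward press. Corrected for the press, that is at most a small extra drag of about 1.4 N. Next I regrip the driver and turn roughly 1.3 mm further.

Call:
apply_moves(
  series=[
    {"slide": [0,0,0],"twist": 0},
    {"slide": [0,0,0],"twist": 0},
    {"slide": [0,0,-0.6],"twist": 0},
    {"slide": [0,0,-1],"twist": 0},
    {"slide": [0,0,-1],"twist": -1},
    {"slide": [0,0,-1],"twist": -1},
    {"slide": [0,0,-1],"twist": -1},
    {"slide": [0,0,-1],"twist": -1},
  ],
  jaw=0,
)

```text
time: 25.5
ee_pos: [497.8, -8.4, 312.6]
tool_rot: [0.0, 0.973, 0.232, 0.0]
contact_force: [0.6, 0.7, 0.1]
width: 81.5
finger_force: 0.0
```

Call:
apply_moves(
  series=[
    {"slide": [0,0,-1],"twist": -1},
    {"slide": [0,0,-1],"twist": -1},
    {"slide": [0,0,-1],"twist": -1},
    {"slide": [0,0,-0.6],"twist": -1},
    {"slide": [0.817,0.833,0],"twist": 0},
    {"slide": [0.817,0.833,0],"twist": 0},
    {"slide": [0.817,0.833,0],"twist": 0},
    {"slide": [0.817,0.833,0],"twist": 0},
  ],
)

```text
time: 26.3
ee_pos: [615.4, -0.3, 401.4]
tool_rot: [0.0, 0.908, 0.419, 0.0]
contact_force: [-0.3, -0.6, -0.5]
width: 88.4
finger_force: 0.0
```

Call:
apply_moves(
  series=[
    {"slide": [0,0,0],"twist": -1},
    {"slide": [0,0,0],"twist": -1},
    {"slide": [0,0,0],"twist": -1},
    {"slide": [0,0,0],"twist": -1},
    {"slide": [0,0,0],"twist": -1},
    {"slide": [0,0,0],"twist": -1},
    {"slide": [0,0,0],"twist": -1},
    {"slide": [0,0,0],"twist": -1},
  ],
)

```text
time: 27.1
ee_pos: [614.3, -0.4, 401.3]
tool_rot: [-0.0, 0.672, 0.741, -0.0]
contact_force: [0.0, 0.1, -0.3]
width: 88.6
finger_force: 0.0
```

Call:
apply_moves(
  series=[
    {"slide": [0,0,0],"twist": -1},
    {"slide": [0,0,0],"twist": -1},
    {"slide": [0,0,0],"twist": -0.22},
    {"slide": [0,0,0],"twist": 0},
  ],
)

```text
time: 27.5
ee_pos: [614.3, -0.4, 401.4]
tool_rot: [-0.0, 0.588, 0.809, 0.0]
contact_force: [-1.0, 0.7, 0.3]
width: 88.5
finger_force: 0.0
```

```bash
python3 -c "
from h import *
s=env.state();q=s['tool_rot'];print(s['time'],s['ee_pos'],s['contact_force'],np.degrees(np.arctan2(q[2]**2-q[1]**2,2*q[1]*q[2])),s['joint_positions'])
"
```

```text
27.5 [ 6.14317514e+02 -4.02702933e-01  4.01371804e+02] [-0.982568    0.74790114  0.29658833] 17.957340702263487 [-1.91126181e-01  5.15816887e-01  1.20985122e+00  4.03716039e-05
  1.41597593e+00 -5.04547128e-01]
```

Call:
apply_moves(
  series=[
    {"slide": [0,0,0.8],"twist": 0},
    {"slide": [0,0,0.8],"twist": 0},
    {"slide": [0,0,0.8],"twist": 0},
    {"slide": [0,0,0.59],"twist": 0},
    {"slide": [0,0,0],"twist": 0},
  ],
)

```text
time: 28.0
ee_pos: [614.1, -0.4, 324.7]
tool_rot: [-0.002, 0.588, 0.809, -0.001]
contact_force: [0.3, -0.2, 0.4]
width: 88.1
finger_force: 0.0
```

Call:
apply_moves(
  series=[
    {"slide": [0,0,0],"twist": 0},
    {"slide": [0,0,0],"twist": 0},
    {"slide": [0,0,0],"twist": 0},
    {"slide": [0,0,0],"twist": 0},
    {"slide": [0,0,0],"twist": 0},
    {"slide": [0,0,0],"twist": 0},
    {"slide": [0,0,0],"twist": 0},
  ],
  jaw=1,
)

```text
time: 28.7
ee_pos: [614.3, -0.4, 326.8]
tool_rot: [0.0, 0.587, 0.809, 0.0]
contact_force: [0.3, -0.7, 0.1]
width: 36.5
finger_force: 29.6
```

Call:
apply_moves(
  series=[
    {"slide": [0,0,0],"twist": 1},
    {"slide": [0,0,0],"twist": 1},
    {"slide": [0,0,0],"twist": 1},
    {"slide": [0,0,0],"twist": 1},
    {"slide": [0,0,0],"twist": 1},
    {"slide": [0,0,0],"twist": 1},
    {"slide": [0,0,0],"twist": 1},
    {"slide": [0,0,0],"twist": 1},
  ],
)

```text
time: 29.5
ee_pos: [614.3, -0.2, 326.8]
tool_rot: [-0.0, 0.857, 0.515, 0.0]
contact_force: [0.6, 2.3, 1.0]
width: 36.3
finger_force: 29.7
```

Call:
apply_moves(
  series=[
    {"slide": [0,0,0],"twist": 0.17},
    {"slide": [0,0,0],"twist": 0},
  ],
)

```text
time: 29.7
ee_pos: [614.3, -0.2, 326.8]
tool_rot: [-0.0, 0.86, 0.51, 0.0]
contact_force: [-0.0, 2.2, 0.8]
width: 36.4
finger_force: 29.7
```

```bash
python3 -c "
from h import *
s=env.state();q=s['tool_rot'];print(s['time'],s['ee_pos'],s['contact_force'],s['ft_torque'],np.degrees(np.arctan2(q[2]**2-q[1]**2,2*q[1]*q[2])),s['joint_positions'])
"
```

```text
29.7 [ 6.14296029e+02 -2.36622559e-01  3.26795349e+02] [-0.01661689  2.19491162  0.82777656] [0.40696943 0.03971727 0.02258593] -28.653973290214022 [-1.90924924e-01  5.72768224e-01  1.31644959e+00  5.25342653e-04
  1.25232829e+00  3.09016774e-01]
```

Call:
apply_moves(
  series=[
    {"slide": [0,0,0],"twist": 0},
    {"slide": [0,0,0],"twist": 0},
    {"slide": [0,0,0],"twist": 0},
    {"slide": [0,0,-1],"twist": 0},
    {"slide": [0,0,-1],"twist": 1},
    {"slide": [0,0,-1],"twist": 1},
    {"slide": [0,0,0],"twist": 0},
  ],
  jaw=0,
)

```text
time: 30.4
ee_pos: [614.4, -0.5, 405.1]
tool_rot: [0.002, 0.907, 0.42, 0.002]
contact_force: [0.4, 0.4, 1.2]
width: 88.0
finger_force: 0.0
```

Call:
apply_moves(
  series=[
    {"slide": [-0.812,-0.839,0],"twist": 0},
    {"slide": [-0.812,-0.839,0],"twist": 0},
    {"slide": [-0.812,-0.839,0],"twist": 0},
    {"slide": [-0.812,-0.839,0],"twist": 0},
    {"slide": [0,0,0.4],"twist": 1},
    {"slide": [0,0,0.8],"twist": 1},
    {"slide": [0,0,0.8],"twist": 1},
    {"slide": [0,0,0.8],"twist": 1},
  ],
)

```text
time: 31.2
ee_pos: [497.4, -8.2, 330.0]
tool_rot: [-0.0, 0.973, 0.232, -0.001]
contact_force: [0.8, 1.2, 0.6]
width: 88.3
finger_force: 0.0
```

Call:
apply_moves(
  series=[
    {"slide": [0,0,1],"twist": 1},
    {"slide": [0,0,1],"twist": 1},
    {"slide": [0,0,1],"twist": 1},
    {"slide": [0,0,1],"twist": 1},
    {"slide": [0,0,0.8],"twist": 0.06},
    {"slide": [0,0,0],"twist": 0},
  ],
)

```text
time: 31.8
ee_pos: [496.7, -8.1, 208.9]
tool_rot: [-0.001, 0.999, 0.032, -0.003]
contact_force: [-0.3, -0.4, -0.4]
width: 88.3
finger_force: 0.0
```

```bash
python3 -c "
from h import *
s=env.state();q=s['tool_rot'];print(s['time'],s['ee_pos'],s['contact_force'],s['ft_torque'],np.degrees(np.arctan2(q[2]**2-q[1]**2,2*q[1]*q[2])))
"
```

```text
31.8 [496.70109739  -8.07427044 208.88223642] [-0.30483956 -0.40079268 -0.40554047] [-0.00484324  0.12239917 -0.00948243] -86.27933609581636
```

Call:
apply_moves(
  series=[
    {"slide": [0,0,0.8],"twist": 0},
    {"slide": [0,0,0.5],"twist": 0},
    {"slide": [0,0,0.31],"twist": 0},
    {"slide": [0,0,0],"twist": 0},
    {"slide": [0,0,0],"twist": 0},
  ],
)

```text
time: 32.3
ee_pos: [498.0, -8.3, 171.9]
tool_rot: [0.0, 1.0, 0.032, 0.0]
contact_force: [-0.0, 0.4, 0.1]
width: 88.1
finger_force: 0.0
```

Call:
apply_moves(
  series=[
    {"slide": [0,0,0],"twist": 0},
    {"slide": [0,0,0],"twist": 0},
    {"slide": [0,0,0],"twist": 0},
    {"slide": [0,0,0],"twist": 0},
    {"slide": [0,0,0],"twist": 0},
    {"slide": [0,0,0],"twist": 0},
    {"slide": [0,0,0],"twist": 0},
    {"slide": [0,0,0],"twist": 0},
  ],
  jaw=1,
)

```text
time: 33.1
ee_pos: [497.8, -8.2, 171.5]
tool_rot: [-0.0, 1.0, 0.031, -0.0]
contact_force: [0.9, 1.1, -0.1]
width: 26.4
finger_force: 0.0
```

Call:
apply_moves(
  series=[
    {"slide": [0,0,0],"twist": 0},
  ],
)

```text
time: 33.2
ee_pos: [497.8, -8.2, 171.5]
tool_rot: [0.0, 1.0, 0.031, -0.0]
contact_force: [-0.6, 0.3, -0.5]
width: 19.7
finger_force: 30.0
```

Call:
apply_moves(
  series=[
    {"slide": [-0.04,0,0],"twist": 0},
    {"slide": [-0.04,0,0],"twist": 0},
    {"slide": [-0.04,0,0],"twist": 0},
    {"slide": [-0.04,0,0],"twist": 0},
  ],
)

```text
time: 33.6
ee_pos: [493.9, -8.6, 171.6]
tool_rot: [0.0, 1.0, 0.031, 0.0]
contact_force: [5.8, 0.8, -2.1]
width: 19.9
finger_force: 30.0
```

Call:
apply_moves(
  series=[
    {"slide": [-0.04,0,0],"twist": 0},
  ],
)

```text
time: 33.7
ee_pos: [492.9, -8.6, 171.6]
tool_rot: [0.0, 1.0, 0.031, 0.0]
contact_force: [5.3, 0.4, -2.8]
width: 19.6
finger_force: 30.0
```

Call:
apply_moves(
  series=[
    {"slide": [-0.04,0,0],"twist": 0},
  ],
)

```text
time: 33.8
ee_pos: [491.9, -8.7, 171.6]
tool_rot: [0.0, 1.0, 0.031, 0.0]
contact_force: [5.0, 0.9, -2.4]
width: 20.0
finger_force: 30.0
```

Call:
apply_moves(
  series=[
    {"slide": [0.04,0,0],"twist": 0},
    {"slide": [0.04,0,0],"twist": 0},
    {"slide": [0.04,0,0],"twist": 0},
    {"slide": [0.04,0,0],"twist": 0},
  ],
)

```text
time: 34.2
ee_pos: [494.1, -8.4, 171.4]
tool_rot: [-0.001, 0.999, 0.032, -0.004]
contact_force: [-16.8, -2.4, 16.3]
width: 19.6
finger_force: 30.0
```

Call:
apply_moves(
  series=[
    {"slide": [0.04,0,0],"twist": 0},
  ],
)

```text
time: 34.3
ee_pos: [495.0, -8.2, 171.4]
tool_rot: [-0.001, 0.999, 0.032, -0.004]
contact_force: [-16.5, -1.2, 15.5]
width: 19.7
finger_force: 30.0
```

Call:
apply_moves(
  series=[
    {"slide": [0.04,0,0],"twist": 0},
  ],
)

```text
time: 34.4
ee_pos: [496.0, -8.1, 171.4]
tool_rot: [-0.001, 0.999, 0.032, -0.004]
contact_force: [-16.1, -1.5, 16.0]
width: 19.6
finger_force: 30.0
```

Corrected for press, the extra drag is about 5 N in both directions, up from about 1.6 N before the last 1.3 mm. That slope, about 1.3 N per newton of foot force, puts the foot force near 3.8 N, inside the 1–6 N window. Now I release and withdraw.

Call:
apply_moves(
  series=[
    {"slide": [-0.02,0,0],"twist": 0},
    {"slide": [-0.01,0,0],"twist": 0},
    {"slide": [0,0,0],"twist": 0},
  ],
)

```text
time: 34.7
ee_pos: [495.7, -8.1, 171.4]
tool_rot: [-0.001, 0.999, 0.032, -0.003]
contact_force: [-11.0, 0.3, 11.0]
width: 19.9
finger_force: 30.0
```

Call:
apply_moves(
  series=[
    {"slide": [0,0,0],"twist": 0},
    {"slide": [0,0,0],"twist": 0},
    {"slide": [0,0,0],"twist": 0},
    {"slide": [0,0,0],"twist": 0},
    {"slide": [0,0,0],"twist": 0},
    {"slide": [0,0,-0.4],"twist": 0},
    {"slide": [0,0,-1],"twist": 0},
    {"slide": [0,0,-1],"twist": 0},
  ],
  jaw=0,
)

```text
time: 35.5
ee_pos: [497.0, -8.3, 232.7]
tool_rot: [-0.0, 1.0, 0.031, -0.0]
contact_force: [0.1, 0.5, -0.4]
width: 81.4
finger_force: 0.0
```

Call:
apply_moves(
  series=[
    {"slide": [0,0,-1],"twist": 0},
    {"slide": [0,0,-1],"twist": 0},
    {"slide": [0,0,-1],"twist": 0},
    {"slide": [0,0,-1],"twist": 0},
    {"slide": [0,0,-1],"twist": 0},
    {"slide": [0,0,-1],"twist": 0},
    {"slide": [-1,0,-1],"twist": 0},
    {"slide": [-1,0,-1],"twist": 0},
  ],
)

```text
time: 36.3
ee_pos: [446.2, -11.3, 432.9]
tool_rot: [0.0, 1.0, 0.032, 0.0]
contact_force: [0.3, -0.0, 0.6]
width: 88.8
finger_force: 0.0
```

Call:
apply_moves(
  series=[
    {"slide": [-1,1,0],"twist": 0},
    {"slide": [-1,1,0],"twist": 0},
    {"slide": [-1,1,0],"twist": 0},
    {"slide": [0,1,0],"twist": 0},
    {"slide": [0,1,0],"twist": 0},
    {"slide": [0,1,0],"twist": 0},
    {"slide": [0,1,0],"twist": 0},
    {"slide": [0,0,0],"twist": 0},
  ],
)

```text
time: 37.1
ee_pos: [383.0, -192.6, 431.8]
tool_rot: [0.0, 1.0, 0.03, 0.0]
contact_force: [-0.6, -0.3, 0.0]
width: 88.1
finger_force: 0.0
```

```bash
python3 - <<'E'
from h import *
s=env.state();print(s['time'],s['ee_pos'],s['contact_force'])
f=env.grab_frame('side');t=env.grab_frame('top')
crops([(f,(275,245)),(t,(303,215))],'c5.png')
E
```

```text
37.1 [ 383.04069638 -192.55478412  431.83401722] [-0.64363187 -0.28703937  0.00853101]
```

View pics/c5.png

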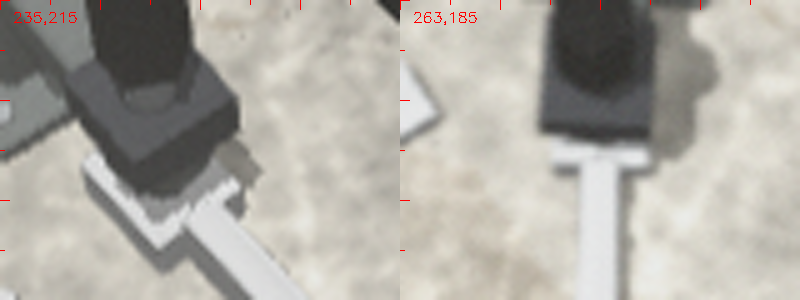

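The driver stands in the screw: handle at about (263,225) in side, with the shank in the well. The block lies flat with its head under the boss (about (270,252) in side, (303,216) in top), and the arm is clear. Handing in.

```bash
python3 -c "
from plant import env
print(env.finish_job())"
```

```text
the job is handed in; nothing more can be done
None
```

I handed the job in at about 37 s: the driver is standing in the stop screw and the block lies flat under it, dragging with an estimated foot force of about 3.8 N (1–6 N allowed; worked out from the drag, not measured directly), but the hand-in returned no verdict.

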